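Gather the good typewriter parts into the parts tray

ROBOT

A 6-joint arm with a two-finger parallel gripper is mounted at the origin on the work surface. World frame = base frame: x ahead of the robot, y to its left, z up, the work surface at z = 0. Lengths are in mm, angles in rad, forces in N, time in s.
With the tool pointing down it reaches from about 350 to 875 mm from the base axis. Payload 4.2 kg.
Tool frame: the origin (TCP) lies midway between the tips of the shut fingers; the grasp point (between the pads) lies 19 mm behind it; y points along the fingers, x is the direction in which the jaws open and shut, and the axes are right-handed (so a half turn about y gives the same grasp; the last joint's range is limited). The gripper opens to 85 mm and grips with 20 to 120 N. Pads are 22 mm wide; open, the fingers measure 114 mm over their backs; the gripper's body (76 mm by 85 mm) begins 54 mm behind the grasp point. The pads swing forward as they close: fully open they stand 13 mm farther back than shut.
Start: joints at [-0.848, 0.385, 0.008, 0, -1.194, -0.259], TCP at [279.605, -558.946, 231.312] pointing down, gripper open.
Joint ranges: [-3.14, 3.14], [-1.21, 2.06], [-1.07, 1.41], [-3.16, 2.05], [-2.99, -0.16], [-3.1, 3.1]. Speed limits (rad/s): [2.79, 2.79, 3.14, 3.14, 3.14, 3.14].

INTERFACE

Orientations are given as a unit quaternion [x, y, z, w].
In Python, from bench import read_state, get_image, job_done gives the robot as it stands.
- The arm moves only by the tool play_rows, never from a script. Its argument "series" is a list of rows, each a list of 7 numbers: the shift along the tool's x, y, z in m, then the turn, a rotation vector about the tool's x, y, z in rad, then the finger opening in m, from 0 to 0.0854. In form: [[x, y, z, wx, wy, wz, claw], ...]. A call has 1 to 10 rows; each row shifts and turns the pose as measured when the row begins, along the tool's axes as they then stand; what a row does not reach is not made up. A row lasts 1/10 s, in which the tool goes at most 50 mm and 8.59 degrees, less where a joint would pass 70% of its speed; a pose out of reach is approached as far as the arm can. A call with a gripper value outside its range is refused whole. The fingers move at their own pace and stop on an object; the grip force is fixed at half the most. Time passes only in rows, so rows that do not move let the fingers close. It gives the time, the measured TCP pose, the force and the opening at its end, in the units of the state.
- read_state(): the state, without advancing time (a new reading comes with each control period).
- get_image(name): name is "scene" or "top" or "wrist"; returns a dict with "color" (480x640x3 uint8, red, green, blue), "intrinsics" (3x3 intrinsics, pixels), "origin" and "orientation" of the camera in the world. Camera axes: x right, y down, z forward; pixel columns grow to the right and rows downward; lengths in mm; the calibration is good to about 2 mm. The wrist camera is an equidistant fisheye: a pixel r from the principal point sees the ray r / f radians off the axis. A picture is of the moment at which its call begins. There is no depth.
- job_done(): hands the job in, once; it reports no verdict.
The state is a dict: "clock": time; "joints": joint angles; "joint_vel": joint speeds; "joint_efforts": joint torques, N m; "position": TCP position; "ee_rot": TCP orientation; "contact_force": force on the tool from outside, world axes, zero at the start; "wrist_torque": the same for the moment, N m; "gripper_width": finger opening in mm.
Only numpy, scipy, OpenCV 4.12 (cv2) and the standard library are available. Lean on these libraries where they do the work, as an engineer would, in place of code of your own. Each camera call takes 0.05 s, during which the arm holds its last target. There are 200 camera calls.

TASK

Gather the three good typewriter parts into the wooden tray: the brass spring barrel in the middle of the red compartment, the chrome shift key in the middle of the blue one and the aluminium ribbon spool in the middle of the green one. Set each down (do not drop it) the same way up as it lies now, flat on the compartment floor, and let go. The rusty barrel, key and spool are scrap: leave them and the brush where they lie.

Things in the scene. Friction and masses are not known exactly. Their poses are not given: they have to be found in the camera images.
- barrel_center (a point): Brass spring barrel: an upright drum 44 mm across and 22 mm high with a hub 12 mm across standing 6 mm higher on top; 130 g. Point: on the axis, half-way up the drum (11 mm above its underside). z up along the axis.
- key_center (a point): Chrome (bright silver) shift key lying flat, 76 mm long along its x: a straight bar 10 mm wide (y) and 12 mm high from x = -38 to +20 mm, then a cap 20 mm long, 24 mm wide and 15 mm high at the +x end (x = 18 to 38 mm); 60 g. Point: middle of the length, half-way up the bar (6 mm above its underside). z up. Grip across y on the bar at this point.
- spool_center (a point): Bare aluminium ribbon spool lying flat: two round flanges 48 mm across and 3 mm thick, on a 20 mm hub, 16 mm high in all, with three dark round marks and a dark centre on top; 50 g. Point: on the axis, half-way up (8 mm above its underside). z up along the axis.
- rusty_barrel_center (a point): Rusty spring barrel, rust-brown all over, scrap, to be left alone. Same shape and size as the brass one; point and axes likewise.
- rusty_key_center (a point): Rusty shift key, rust-brown all over, scrap, to be left alone. Same shape and size as the chrome one; point and axes likewise.
- rusty_spool_center (a point): Rusty ribbon spool, rust-brown all over, scrap, to be left alone. Same shape and size as the aluminium one; point and axes likewise.
- cell_red: Red floor of one of three compartments in a row (order varies) along the long y axis of a low fixed wooden tray, pitch 111 mm. Inside 106 x 106 mm; walls 5 mm thick, tops 16 mm above the table (9 mm above this floor). Origin: compartment centre, under the 2 mm floor plate, whose upper face is 2 mm above the origin and 7 mm above the table. x, y parallel to the walls, z up.
- cell_blue: Blue floor of one of three compartments in a row (order varies) along the long y axis of a low fixed wooden tray, pitch 111 mm. Inside 106 x 106 mm; walls 5 mm thick, tops 16 mm above the table (9 mm above this floor). Origin: compartment centre, under the 2 mm floor plate, whose upper face is 2 mm above the origin and 7 mm above the table. x, y parallel to the walls, z up.
- cell_green: Green floor of one of three compartments in a row (order varies) along the long y axis of a low fixed wooden tray, pitch 111 mm. Inside 106 x 106 mm; walls 5 mm thick, tops 16 mm above the table (9 mm above this floor). Origin: compartment centre, under the 2 mm floor plate, whose upper face is 2 mm above the origin and 7 mm above the table. x, y parallel to the walls, z up.
- brush: Loose wooden-handled brush, about 170 mm long and under 35 mm high, lying beyond the parts, to be left alone. Origin: under its middle; x along it from handle to bristles. Farther on, about 0.95 m from the robot base, stands a fixed steel test rig up to 145 mm high with a red button, no part of the job.
There are look-alikes about, which are no part of the job. Of the things that look like the part that bears barrel_center, take the one that is farthest from the robot's base at the start.

How it is judged (in metres and radians):
At the end, for the whole second after the job is handed in: Centres of barrel, key and spool within 15 mm (level) of the red, blue and green compartment centres; each on its floor (within 4 mm, tilt under 0.15 rad, same way up), at rest and out of the fingers; rusty parts moved under 15 mm, brush under 20 mm (horizontal distance between barrel_center and cell_red below 0.015 m and z of barrel_center in the frame of cell_red below 0.017 m and angle between each of barrel_center, key_center, spool_center's own z axis and vertical below 0.15 rad and linear speed of each of barrel, key, spool below 0.02 m/s and contact force between each of barrel, key, spool and the fingers below 0.05 N and distance of each of rusty_barrel_center, rusty_key_center, rusty_spool_center from where it was at the start of the episode below 0.015 m and horizontal distance between key_center and cell_blue below 0.015 m and z of key_center in the frame of cell_blue below 0.012 m and horizontal distance between spool_center and cell_green below 0.015 m and z of spool_center in the frame of cell_green below 0.014 m and distance of brush from where it was at the start of the episode below 0.02 m); the robot touches nothing.
It fails at once if a rusty part is moved by more than 15 mm (distance of any of rusty_barrel_center, rusty_key_center, rusty_spool_center from where it was at the start of the episode above 0.015 m).
It fails at once if the brush is moved by more than 20 mm (distance of brush from where it was at the start of the episode above 0.02 m).
It fails at once if a good part is dropped (free of the fingers and faster than 0.7 m/s, a fall of about 25 mm) ((linear speed of barrel above 0.7 m/s and contact force between barrel and the fingers below 0.01 N) or (linear speed of key above 0.7 m/s and contact force between key and the fingers below 0.01 N) or (linear speed of spool above 0.7 m/s and contact force between spool and the fingers below 0.01 N)).
It also fails if it takes over 75 s, if anything falls off the work surface, if the arm or the gripper's body presses on something with over 40 N, if the wrist force passes 120 N, or if a joint passes its speed limit or range.

## Working session

There is one attempt and no reset: what is moved stays moved. The work goes in short steps, Python scripts to look and compute and a tool call to move; the robot and the scene stay as the last step left them, time stands still between calls to the robot, and variables do not carry over. Pictures are saved under pics/ and viewed, about 12 in all and at most 16, crops included, and the job is handed in when it is done.

Besides the shell and the picture viewer there is one more tool, called as name(argument=value, ...) on one line, values as JSON. play_rows: Moves the arm, as the interface text tells. Its arguments: {"type":"object","properties":{"series":{"type":"array","items":{"type":"array","items":{"type":"number"}}}},"required":["series"]}

```bash
ls; mkdir -p pics
python3 - <<'E'
from bench import *
import cv2,pickle
print(read_state())
d={}
for n in("top","scene"):
    i=get_image(n);d[n]=i;print(n,i["intrinsics"],i["origin"],i["orientation"]);cv2.imwrite(f"pics/{n}0.png",i["color"][:,:,::-1])
pickle.dump(d,open("im0.pkl","wb"))
E
```

```text
pics
{'clock': 0.0, 'joints': array([-8.48368822e-01,  3.85546752e-01,  6.58564451e-03, -4.99127744e-04,
       -1.19397414e+00, -2.58622758e-01]), 'joint_vel': array([-8.71330311e-04,  1.26438787e-03, -5.61968309e-04, -1.87716867e-04,
       -2.15970443e-03,  2.68996125e-05]), 'joint_efforts': array([ 2.42714596e-03, -3.92289519e+01,  1.88401508e+01,  4.18636590e+00,
       -4.67875347e-03, -2.77917870e-06]), 'position': array([ 279.35691916, -558.42687853,  230.21174808]), 'ee_rot': array([ 0.37108002,  0.60187228, -0.60111886, -0.37243185]), 'contact_force': array([-0.20294525, -0.30398343, -0.25760372]), 'wrist_torque': array([-0.00489429,  0.00241245,  0.01810616]), 'gripper_width': 85.47129427714403}
top [[538.55868478   0.         314.83475566]
 [  0.         538.55868478 236.61369583]
 [  0.           0.           1.        ]] [ 417.10437524  -49.85313663 1431.62549443] [ 0.71085    -0.69984611  0.04344673 -0.05495523]
scene [[591.93323398   0.         328.30736798]
 [  0.         591.93323398 240.71102962]
 [  0.           0.           1.        ]] [ 983.52538557 -722.76680904  922.70579543] [ 0.90074437  0.23555211 -0.08579728 -0.35470214]
```

View pics/top0.png

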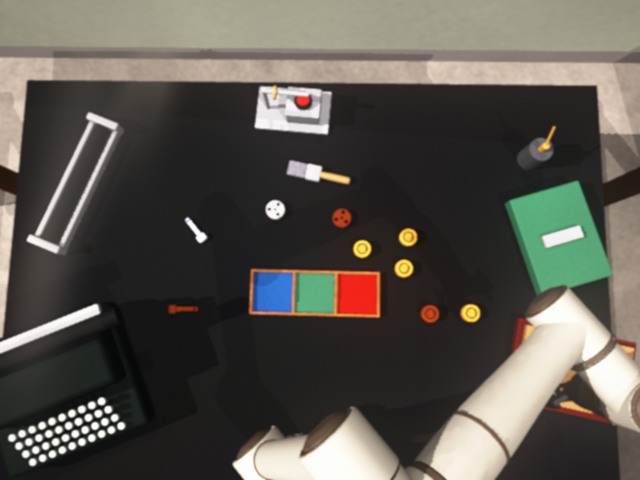

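View pics/scene0.png

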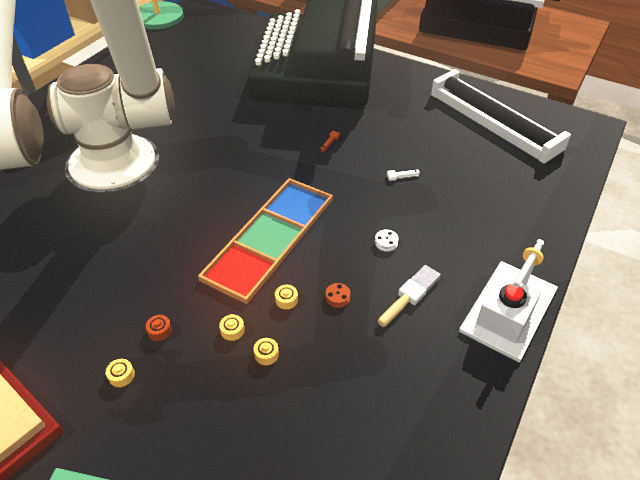

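The top view shows four brass-coloured drums at (362,249), (408,237), (404,268) and (471,313). The rusty barrel is at (430,313). The white or aluminium spool is at (275,209) and the rusty spool at (342,217). The chrome key is at (196,230) and the rusty key at (183,309). The tray runs blue, green, red around (315,293).

```bash
cat > h.py <<'E'
import numpy as np,cv2
from scipy.spatial.transform import Rotation as R
def cast(im,uv,z):
    K=im["intrinsics"];uv=np.atleast_2d(uv).astype(float)
    d=np.c_[(uv[:,0]-K[0,2])/K[0,0],(uv[:,1]-K[1,2])/K[1,1]]
    if im.get("fish"):
        r=np.linalg.norm(d,axis=1);s=np.sin(r)/np.maximum(r,1e-9);v=np.c_[d*s[:,None],np.cos(r)]
    else: v=np.c_[d,np.ones(len(d))]
    v=R.from_quat(im["orientation"]).apply(v);o=np.array(im["origin"])
    return o+v*((z-o[2])/v[:,2])[:,None]
def blobs(mask,amin=25,amax=1e9):
    m=mask.astype(np.uint8)*255
    c,_=cv2.findContours(m,cv2.RETR_EXTERNAL,cv2.CHAIN_APPROX_NONE)
    return [k for k in c if amin<cv2.contourArea(k)<amax]
def cen(c):
    m=cv2.moments(c);return np.array([m["m10"],m["m01"]])/m["m00"]
def masks(col):
    H=cv2.cvtColor(np.ascontiguousarray(col),cv2.COLOR_RGB2HSV).astype(int);h,s,v=H[...,0],H[...,1],H[...,2]
    return dict(yellow=(h>18)&(h<35)&(s>90)&(v>90),rust=(((h<12)|(h>174))&(s>100)&(v>60)),white=(s<60)&(v>110),
     blue=(h>100)&(h<130)&(s>90)&(v>60),green=(h>60)&(h<90)&(s>70)&(v>60))
E
python3 - <<'E'
import pickle;from h import *
d=pickle.load(open("im0.pkl","rb"))
Z=dict(yellow=16,rust=12,white=12,blue=7,green=7)
for n in("top","scene"):
  im=d[n]
  for k,m in masks(im["color"]).items():
    for c in blobs(m,25,4000):
      u=cen(c);p=cast(im,u,Z[k])[0]
      if not(250<p[0]<720 and -420<p[1]<330):continue
      r=cv2.minAreaRect(c);q=cast(im,cv2.boxPoints(r),Z[k])
      print(n,k,u.round(1),p[:2].round(1),"rng",np.hypot(*p[:2]).round(),"sides",np.linalg.norm(q[1]-q[0]).round(),np.linalg.norm(q[2]-q[1]).round(),"area",cv2.contourArea(c), np.degrees(np.arctan2(*(q[1]-q[0])[1::-1])).round(1))
im=d["top"]["color"]
cv2.imwrite("pics/crop0.png",cv2.resize(im[170:340,160:500,::-1],None,fx=2.3,fy=2.3,interpolation=cv2.INTER_CUBIC))
E
```

```text
top yellow [403.6 267.9] [ 535.8 -259.6] rng 595.0 sides 47.0 48.0 area 254.5 -44.5
top yellow [362.  248.5] [ 585.4 -150.2] rng 604.0 sides 47.0 47.0 area 251.0 -44.1
top yellow [407.4 237.2] [ 617.5 -270.2] rng 674.0 sides 46.0 45.0 area 217.0 -44.4
top rust [429.4 313.3] [ 418.9 -326.5] rng 531.0 sides 49.0 46.0 area 276.0 -89.1
top rust [180.6 308.5] [420.4 324. ] rng 531.0 sides 76.0 23.0 area 170.5 -89.1
top rust [356.7 293.8] [ 466.4 -137.2] rng 486.0 sides 106.0 108.0 area 1594.5 -1.2
top rust [341.3 217.5] [668.5 -94.8] rng 675.0 sides 51.0 52.0 area 298.0 -89.2
top white [195.9 230.8] [627.1 293.4] rng 692.0 sides 28.0 80.0 area 184.0 -42.8
top white [274.7 209.2] [688.7  84.1] rng 694.0 sides 51.0 52.0 area 284.0 -89.2
top blue [272.3 291.7] [468.4  84.7] rng 476.0 sides 101.0 101.0 area 1381.5 0.0
top green [314.3 292.7] [467.5 -25.9] rng 468.0 sides 99.0 98.0 area 1319.0 -0.5
scene yellow [265.8 348.2] [ 616.  -266.9] rng 671.0 sides 44.0 47.0 area 390.0 110.6
scene yellow [231.1 324. ] [ 532.  -254.6] rng 590.0 sides 43.0 45.0 area 347.5 29.5
scene yellow [285.8 293.5] 
[... 442 characters left out ...]
sides 33.0 42.0 area 192.5 90.8
scene rust [337.3 294.9] [668.7 -95.9] rng 676.0 sides 49.0 58.0 area 498.0 29.6
scene rust [232.  296.3] [ 493.9 -199. ] rng 532.0 sides 171.0 107.0 area 605.5 40.5
scene rust [238.8 269.5] [ 466.6 -137.1] rng 486.0 sides 110.0 133.0 area 1897.0 105.5
scene rust [329.9 140. ] [421.8 321. ] rng 530.0 sides 89.0 34.0 area 157.0 87.9
scene white [386.3 239.6] [688.6  83.4] rng 694.0 sides 49.0 63.0 area 407.0 29.7
scene white [401.6 173.8] [630.  292.6] rng 695.0 sides 77.0 36.0 area 213.0 33.1
scene blue [296.8 203.6] [465.9  88.2] rng 474.0 sides 104.0 127.0 area 1264.5 106.7
scene green [269.2 235. ] [465.  -23.4] rng 466.0 sides 104.0 125.0 area 1456.0 106.3
```

View pics/crop0.png

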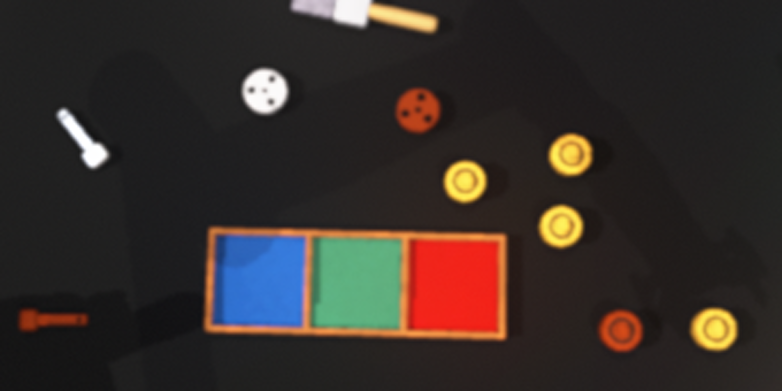

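Candidates for the brass barrel, by range from the base:

| Top-view pixel | Range |
|---|---|
| (408,237) | 674 mm |
| (362,249) | 604 mm |
| (471,313) | about 597 mm |
| (404,268) | 595 mm |

The rusty one at (430,313) is scrap. I choose (408,237), the farthest by 70 mm. The crop, with that barrel at (571,154), confirms it is brass with a hub. Next I move above it.

```bash
cat > go.py <<'E'
# usage: go.py x y z [yaw of jaw axis deg, mod 180]
import sys;from h import *;from bench import read_state
s=read_state();a=[float(v) for v in sys.argv[1:]]
r=R.from_quat(s["ee_rot"]);M=r.as_matrix();yaw=np.degrees(np.arctan2(M[1,0],M[0,0]))
t=np.array(a[:3]);d=t-s["position"];print("pos",s["position"].round(1),"jaw yaw",yaw.round(1),"down",M[:,1].round(3),"F",s["contact_force"].round(1),"w",round(s["gripper_width"],1),"t",s["clock"],"j6",s["joints"][5].round(2))
w=a[3] if len(a)>3 else yaw
for e in(0,180):
  dy=(w+e-yaw+180)%360-180
  Rt=np.c_[[np.cos(np.radians(yaw+dy)),np.sin(np.radians(yaw+dy)),0],[0,0,-1],[0,0,0]];Rt[:,2]=np.cross(Rt[:,0],Rt[:,1])
  rv=(r.inv()*R.from_matrix(Rt)).as_rotvec()
  print("turn",dy.round(1),"rotvec",rv.round(3),"shift now",(M.T@d).round(1),"after turn",(Rt.T@d).round(1))
E
python3 go.py 617 -268 130 90
```

```text
pos [ 279.4 -558.5  230.3] jaw yaw 116.6 down [-0.001  0.002 -1.   ] F [-0.4  0.2 -0.1] w 85.3 t 0.1 j6 -0.26
turn -26.6 rotvec [-0.001  0.464  0.002] shift now [ 108.7  100.5 -431.9] after turn [ 290.5  100.3 -337.6]
turn 153.4 rotvec [ 3.000e-03 -2.678e+00  1.000e-03] shift now [ 108.7  100.5 -431.9] after turn [-290.5  100.3  337.6]
```

play_rows(series=[[0,0,0,0,0.116,0,0.085],[0,0,0,0,0.116,0,0.085],[0,0,0,0,0.116,0,0.085],[0,0,0,0,0.116,0,0.085],[0.029,0,-0.034,0,0,0,0.07],[0.029,0,-0.034,0,0,0,0.062],[0.029,0,-0.034,0,0,0,0.062],[0.029,0,-0.034,0,0,0,0.062],[0.029,0,-0.034,0,0,0,0.062],[0.029,0,-0.034,0,0,0,0.062]])

```text
clock: 1.1
position: [487.9, -385.1, 224.0]
ee_rot: [-0.503, -0.492, 0.491, 0.513]
contact_force: [1.5, -1.5, -0.2]
gripper_width: 62.2
```

```bash
python3 go.py 617 -268 130 90
```

```text
pos [ 487.9 -385.1  224. ] jaw yaw 88.1 down [-0.009  0.011 -1.   ] F [ 1.5 -1.5 -0.2] w 62.2 t 1.1 j6 -1.19
turn 1.9 rotvec [-0.009 -0.033  0.011] shift now [ 120.3   94.1 -126.1] after turn [ 117.1   94.  -129.1]
turn -178.1 rotvec [-0.017  3.109 -0.014] shift now [ 120.3   94.1 -126.1] after turn [-117.1   94.   129.1]
```

play_rows(series=[[0.03,0.02,-0.032,-0.009,-0.033,0.011,0.062],[0.029,0.025,-0.032,0,0,0,0.062],[0.029,0.025,-0.032,0,0,0,0.062],[0.029,0.024,-0.032,0,0,0,0.062],[0,0,0,0,0,0,0.062],[0,0,0,0,0,0,0.062]])

```text
clock: 1.7
position: [621.9, -261.4, 126.2]
ee_rot: [-0.498, -0.501, 0.503, 0.498]
contact_force: [1.0, -1.2, 0.9]
gripper_width: 61.9
```

```bash
cat >> h.py <<'E'
def wrist(name):
    from bench import get_image
    im=get_image("wrist");im["fish"]=1;cv2.imwrite(f"pics/{name}.png",im["color"][:,:,::-1]);return im
def rep(im,keys,z,amin=300):
    for k in keys:
        for c in blobs(masks(im["color"])[k],amin):
            (u,rad)=cv2.minEnclosingCircle(c);P=cast(im,c.reshape(-1,2),z)[:,:2].astype(np.float32);w,rr=cv2.minEnclosingCircle(P)
            print(k,"px",np.round(u),"centre(circle)",np.round(w,1),"r",round(rr,1),"mean-area",cast(im,cen(c),z)[0,:2].round(1))
E
python3 go.py 617 -268 130 90
python3 - <<'E'
from h import *
im=wrist("w1");print(im["intrinsics"][0,0],im["origin"]);rep(im,["yellow"],18)
E
```

```text
pos [ 621.9 -261.4  126.2] jaw yaw 90.5 down [-0.002 -0.001 -1.   ] F [ 1.  -1.2  0.9] w 61.9 t 1.7 j6 -1.4
turn -0.5 rotvec [-0.002  0.009 -0.001] shift now [-6.6 -3.8  5. ] after turn [-6.6 -3.8  4.9]
turn 179.5 rotvec [-2.000e-03 -3.133e+00  3.000e-03] shift now [-6.6 -3.8  5. ] after turn [ 6.6 -3.8 -4.9]
371.64829954431775 [ 541.53927097 -261.17242323  269.79812057]
yellow px [474. 193.] centre(circle) [ 582.2 -152. ] r 23.0 mean-area [ 577.3 -165.9]
yellow px [108.   4.] centre(circle) [ 433.9 -425.2] r 25.1 mean-area [ 441.  -416.7]
```

View pics/w1.png

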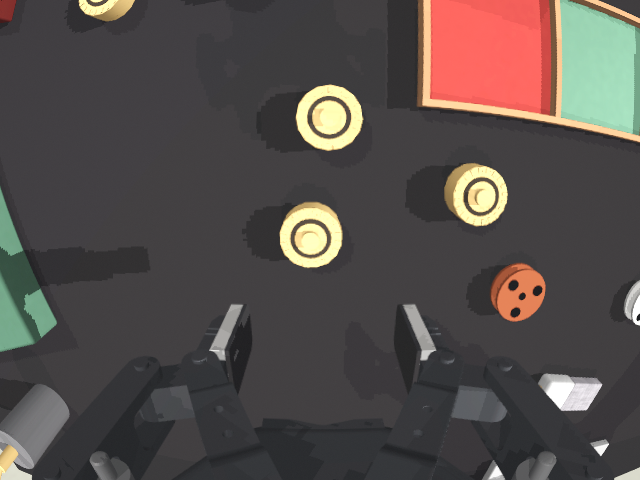

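The wrist view shows the target at (311,235), with other brass drums at (329,117) and (480,195) and the rusty spool at (518,292). Brass looks paler here, so I will fit the drum-top rim with a wider mask.

```bash
sed -i 's/(h<35)&(s>90)/(h<38)\&(s>50)/' h.py
python3 - <<'E'
from h import *
im=wrist("w1b")
m=masks(im["color"])
for z in(11,22): print(z);rep(im,["yellow"],z)
# hub: dark ring contour inside drum lies on drum top z=22
g=cv2.cvtColor(im["color"],cv2.COLOR_RGB2GRAY)
for c in blobs(g<90,100,5000):
    u,r=cv2.minEnclosingCircle(c)
    if 12<r<28: print("ring",np.round(u,1),round(r,1),cast(im,u,22)[0,:2].round(1))
E
```

```text
11
yellow px [310. 235.] centre(circle) [ 618.7 -268.9] r 25.2 mean-area [ 618.2 -269.2]
yellow px [476. 194.] centre(circle) [ 585.1 -145.6] r 27.0 mean-area [ 584.7 -146.3]
yellow px [329. 118.] centre(circle) [ 534.  -256.9] r 23.2 mean-area [ 534.  -256.9]
yellow px [106.   0.] centre(circle) [ 425.6 -431.9] r 29.1 mean-area [ 434.9 -429.1]
22
yellow px [310. 235.] centre(circle) [ 615.4 -268.6] r 24.1 mean-area [ 614.9 -268.9]
yellow px [476. 194.] centre(circle) [ 583.2 -150.6] r 25.8 mean-area [ 582.8 -151.2]
yellow px [329. 118.] centre(circle) [ 534.3 -257.1] r 22.2 mean-area [ 534.3 -257.1]
yellow px [106.   0.] centre(circle) [ 430.6 -424.6] r 27.9 mean-area [ 439.4 -422. ]
ring [619.    8.5] 21.7 [410.8 -12.7]
```

```bash
python3 go.py 616.5 -269 3 90
```

```text
pos [ 621.2 -262.2  126.6] jaw yaw 90.4 down [-0.001 -0.001 -1.   ] F [-1.1 -0.4 -0.3] w 61.9 t 1.8 j6 -1.4
turn -0.4 rotvec [-0.001  0.007 -0.001] shift now [ -6.7 123.6   4.5] after turn [ -6.8 123.6   4.7]
turn 179.6 rotvec [-1.000e-03 -3.135e+00  2.000e-03] shift now [ -6.7 123.6   4.5] after turn [  6.8 123.6  -4.7]
```

play_rows(series=[[-0.007,0.02,0.005,0,0.007,0,0.064],[0,0.03,0,0,0,0,0.064],[0,0.03,0,0,0,0,0.064],[0,0,0,0,0,0,0.064],[0,0,0,0,0,0,0.064]])

```text
clock: 2.3
position: [615.8, -276.7, 53.0]
ee_rot: [0.506, 0.5, -0.496, -0.498]
contact_force: [1.4, -0.4, 0.7]
gripper_width: 64.0
```

```bash
python3 go.py 616.5 -269 3 90
```

```text
pos [ 615.8 -276.7   53. ] jaw yaw 89.5 down [ 0.011 -0.005 -1.   ] F [ 1.4 -0.4  0.7] w 64.0 t 2.3 j6 -1.4
turn 0.5 rotvec [ 0.011 -0.008 -0.005] shift now [ 8.  50.  -0.1] after turn [ 7.7 50.  -0.7]
turn -179.5 rotvec [0.007 3.134 0.017] shift now [ 8.  50.  -0.1] after turn [-7.7 50.   0.7]
```

play_rows(series=[[0.004,0.005,0,0.011,-0.008,-0.005,0.064],[0.003,0.005,0,0,0,0,0.064],[0,0.01,0,0,0,0,0.064],[0,0.01,0,0,0,0,0.064],[0,0,0,0,0,0,0.064],[0,0,0,0,0,0,0.064]])

```text
clock: 2.9
position: [618.6, -270.7, 26.8]
ee_rot: [0.502, 0.502, -0.498, -0.497]
contact_force: [-0.6, -0.0, -0.2]
gripper_width: 64.0
```

```bash
python3 go.py 616.5 -269 3 90
```

```text
pos [ 618.6 -270.7   26.8] jaw yaw 90.0 down [ 0.008 -0.002 -1.   ] F [-0.6 -0.  -0.2] w 64.0 t 2.9 j6 -1.4
turn -0.0 rotvec [ 0.008  0.    -0.002] shift now [ 1.8 23.8  2.3] after turn [ 1.7 23.8  2.1]
turn 180.0 rotvec [-3.000e-03 -3.141e+00 -1.300e-02] shift now [ 1.8 23.8  2.3] after turn [-1.7 23.8 -2.1]
```

play_rows(series=[[0.001,0.007,0.001,0.008,0,-0.002,0.064],[0,0.008,0,0,0,0,0.064],[0,0.006,0,0,0,0,0.064],[0,0,0,0,0,0,0.064],[0,0,0,0,0,0,0.064]])

```text
clock: 3.4
position: [617.6, -269.5, 3.5]
ee_rot: [-0.499, -0.5, 0.5, 0.5]
contact_force: [-0.0, 0.0, -0.3]
gripper_width: 63.9
```

```bash
python3 go.py 616.5 -269 3 90; python3 -c "
from h import *
im=wrist('w2');rep(im,['yellow'],20)"
```

```text
pos [ 617.6 -269.5    3.5] jaw yaw 90.0 down [-0.001  0.001 -1.   ] F [-0.   0.  -0.3] w 63.9 t 3.4 j6 -1.4
turn -0.0 rotvec [-0.001  0.001  0.001] shift now [0.5 0.5 1.1] after turn [0.5 0.5 1.1]
turn 180.0 rotvec [ 1.000e-03 -3.141e+00  2.000e-03] shift now [0.5 0.5 1.1] after turn [-0.5  0.5 -1.1]
yellow px [321. 327.] centre(circle) [ 614.9 -268.9] r 26.8 mean-area [ 612.7 -269.2]
yellow px [581. 252.] centre(circle) [ 583.  -152.1] r 30.9 mean-area [ 581.3 -154.8]
yellow px [356. 120.] centre(circle) [ 534.3 -257. ] r 22.4 mean-area [ 534.3 -257.4]
```

View pics/w2.png

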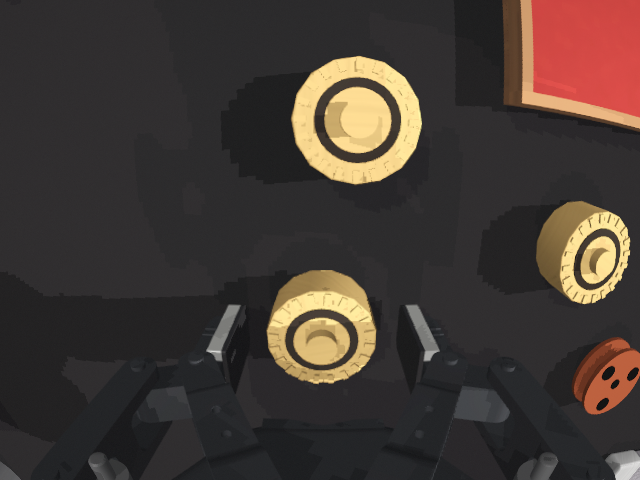

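The drum at (321,327) sits centred between the pads at (225,340) and (417,340). I close on it.

play_rows(series=[[0,0,0,0,0,0,0.035],[0,0,0,0,0,0,0.035],[0,0,0,0,0,0,0.035],[0,0,0,0,0,0,0.035],[0,0,0,0,0,0,0.035],[0,0,0,0,0,0,0.035],[0,-0.01,0,0,0,0,0.035],[0,-0.01,0,0,0,0,0.035]])

```text
clock: 4.25
position: [616.3, -269.2, 23.4]
ee_rot: [-0.498, -0.499, 0.501, 0.501]
contact_force: [-0.2, -0.6, -2.2]
gripper_width: 41.9
```

```bash
python3 go.py 466.4 -137.2 80 90
```

```text
pos [ 616.3 -269.2   23.4] jaw yaw 90.0 down [-0.004  0.002 -1.   ] F [-0.2 -0.6 -2.2] w 41.9 t 4.25 j6 -1.4
turn -0.0 rotvec [-0.004  0.     0.002] shift now [132.1 -55.7 150.1] after turn [132.  -56.6 149.9]
turn 180.0 rotvec [ 3.000e-03 -3.141e+00  7.000e-03] shift now [132.1 -55.7 150.1] after turn [-132.   -56.6 -149.9]
```

play_rows(series=[[0,-0.025,0,0,0,0,0.035],[0,-0.03,0,0,0,0,0.035],[0.02,0,0.023,0,0,0,0.035],[0.022,0,0.025,0,0,0,0.035],[0.022,0,0.025,0,0,0,0.035],[0.022,0,0.025,0,0,0,0.035],[0.022,0,0.025,0,0,0,0.035],[0.015,0,0.017,0,0,0,0.035],[0,0,0,0,0,0,0.035],[0,0,0,0,0,0,0.035]])

```text
clock: 5.25
position: [475.5, -143.9, 91.7]
ee_rot: [0.504, 0.503, -0.497, -0.496]
contact_force: [-0.1, -0.7, -1.9]
gripper_width: 42.5
```

```bash
python3 go.py 466.4 -137.2 11 90; python3 -c "
from h import *
im=wrist('w3');rep(im,['yellow','rust'],70)
for c in blobs(masks(im['color'])['rust'],5000):
  print(cv2.boundingRect(c),cast(im,cv2.approxPolyDP(c,15,True).reshape(-1,2),7)[:,:2].round(1).tolist())"
```

```text
pos [ 475.5 -143.9   91.7] jaw yaw 90.0 down [ 0.014 -0.001 -1.   ] F [-0.1 -0.7 -1.9] w 42.5 t 5.25 j6 -1.61
turn -0.0 rotvec [ 0.014  0.    -0.001] shift now [ 6.8 80.6 10.3] after turn [ 6.7 80.7  9.1]
turn 180.0 rotvec [-2.000e-03 -3.141e+00 -2.200e-02] shift now [ 6.8 80.6 10.3] after turn [-6.7 80.7 -9.1]
yellow px [164. 336.] centre(circle) [ 503.  -232.1] r 9.1 mean-area [ 502.9 -231.9]
yellow px [169. 327.] centre(circle) [ 498.8 -227.6] r 23.0 mean-area [ 493.5 -225.4]
yellow px [322. 344.] centre(circle) [ 510.7 -143.8] r 48.6 mean-area [ 500.7 -143.5]
rust px [335. 227.] centre(circle) [ 445.6 -137.3] r 53.2 mean-area [ 437.9 -136.8]
rust px [ 68. 176.] centre(circle) [ 411.6 -277.8] r 22.9 mean-area [ 411.2 -276.4]
(251, 156, 170, 154) [[413.1, -186.4], [511.3, -187.2], [487.8, -135.5], [518.1, -83.5], [414.5, -82.4]]
```

View pics/w3.png

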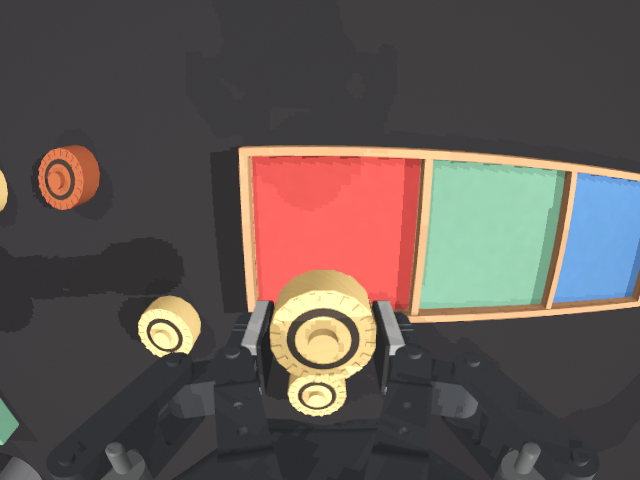

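The barrel is held at (322,325) over the red compartment. Its floor spans x 414–518, y −187..−83 from this view, so the centre is about (466,−136). I now lower it.

play_rows(series=[[0.004,0.01,0.005,0.014,0,0,0.035],[0.003,0.015,0.005,0,0,0,0.035],[0,0.015,0,0,0,0,0.035],[0,0.015,0,0,0,0,0.035],[0,0,0,0,0,0,0.035],[0,0,0,0,0,0,0.035]])

```text
clock: 5.9
position: [468.9, -138.5, 33.0]
ee_rot: [0.501, 0.498, -0.499, -0.501]
contact_force: [0.0, -0.1, -0.1]
gripper_width: 41.8
```

```bash
python3 go.py 466.2 -136.5 11 90
```

```text
pos [ 468.9 -138.5   33. ] jaw yaw 89.7 down [-0.    -0.001 -1.   ] F [ 0.  -0.1 -0.1] w 41.8 t 5.9 j6 -1.62
turn 0.3 rotvec [-0.    -0.005 -0.001] shift now [ 2.1 21.9  2.7] after turn [ 2.  22.   2.7]
turn -179.7 rotvec [ 2.000e-03  3.137e+00 -1.000e-03] shift now [ 2.1 21.9  2.7] after turn [-2.  22.  -2.7]
```

play_rows(series=[[0.002,0.007,0.003,0,0,0,0.035],[0,0.006,0,0,0,0,0.035],[0,0.004,0,0,0,0,0.035],[0,0.002,0,0,0,0,0.035],[0,0,0,0,0,0,0.035],[0,0,0,0,0,0,0.035]])

```text
clock: 6.5
position: [467.3, -136.6, 13.6]
ee_rot: [0.502, 0.499, -0.499, -0.5]
contact_force: [0.1, 0.3, -1.1]
gripper_width: 42.1
```

```bash
python3 go.py 466.2 -136.5 11 90
```

```text
pos [ 467.3 -136.6   13.6] jaw yaw 89.7 down [ 0.003 -0.002 -1.   ] F [ 0.1  0.3 -1.1] w 42.1 t 6.5 j6 -1.63
turn 0.3 rotvec [ 0.003 -0.005 -0.002] shift now [0.1 2.6 1.1] after turn [0.1 2.6 1.1]
turn -179.7 rotvec [2.000e-03 3.137e+00 4.000e-03] shift now [0.1 2.6 1.1] after turn [-0.1  2.6 -1.1]
```

play_rows(series=[[0,0.002,0,0,0,0,0.035],[0,0.001,0,0,0,0,0.035],[0,0.001,0,0,0,0,0.035],[0,0,0,0,0,0,0.035]])

```text
clock: 6.9
position: [467.9, -136.6, 11.5]
ee_rot: [0.503, 0.5, -0.498, -0.499]
contact_force: [-0.3, -0.2, -1.4]
gripper_width: 41.5
```

play_rows(series=[[0,0.001,0,0,0,0,0.035],[0,0.001,0,0,0,0,0.035],[0,0,0,0,0,0,0.035]])

```text
clock: 7.2
position: [468.4, -136.6, 11.4]
ee_rot: [0.503, 0.5, -0.498, -0.499]
contact_force: [-0.3, 0.9, -2.0]
gripper_width: 42.0
```

play_rows(series=[[0,0.003,0,0,0,0,0.035],[0,0,0,0,0,0,0.035]])

```text
clock: 7.4
position: [469.2, -136.6, 11.8]
ee_rot: [0.503, 0.501, -0.499, -0.498]
contact_force: [-0.1, 0.5, -1.8]
gripper_width: 42.2
```

```bash
python3 go.py 466.2 -136.5 11 90|head -1;python3 -c "
from h import *;wrist('w4')"; python3 go.py 466.2 -136.5 11 90
```

```text
pos [ 469.2 -136.6   11.8] jaw yaw 89.9 down [ 0.007 -0.003 -1.   ] F [-0.1  0.5 -1.8] w 42.2 t 7.4 j6 -1.63
pos [ 469.3 -136.6   11.6] jaw yaw 89.9 down [ 0.007 -0.003 -1.   ] F [-0.8 -0.   0. ] w 41.8 t 7.45 j6 -1.63
turn 0.1 rotvec [ 0.007 -0.002 -0.003] shift now [0.1 0.6 3.1] after turn [0.1 0.6 3.1]
turn -179.9 rotvec [0.005 3.14  0.011] shift now [0.1 0.6 3.1] after turn [-0.1  0.6 -3.1]
```

View pics/w4.png

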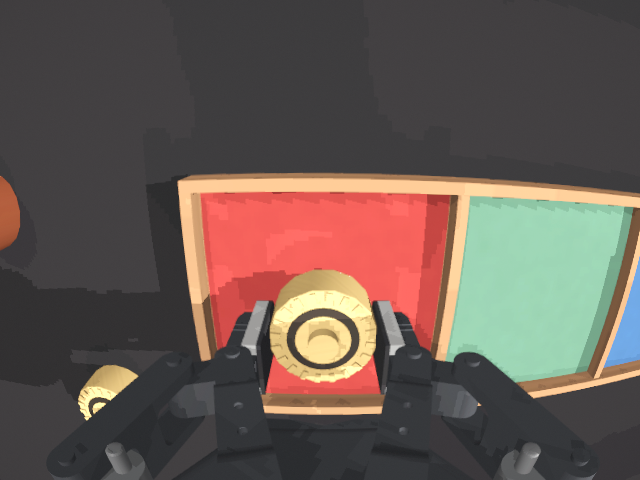

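play_rows(series=[[0,0.002,0.002,0.007,0,-0.003,0.035],[0,0.003,0.002,0,0,0,0.035]])

```text
clock: 7.65
position: [469.2, -136.6, 10.9]
ee_rot: [0.502, 0.502, -0.499, -0.498]
contact_force: [-7.1, 5.4, 39.4]
gripper_width: 42.0
```

Contact with the floor shows as about 39 N, so I open and then lift.

play_rows(series=[[0,-0.001,0,0,0,0,0.042],[0,0,0,0,0,0,0.06],[0,0,0,0,0,0,0.06],[0,0,0,0,0,0,0.06],[0,-0.01,0,0,0,0,0.06],[0,-0.02,0,0,0,0,0.06],[0,-0.04,0,0,0,0,0.06],[0,-0.04,0,0,0,0,0.06],[0,-0.02,0,0,0,0,0.066],[0,0,0,0,0,0,0.066]])

```text
clock: 8.65
position: [467.6, -137.0, 146.5]
ee_rot: [0.501, 0.5, -0.5, -0.499]
contact_force: [0.2, 0.6, -0.3]
gripper_width: 65.7
```

```bash
python3 go.py 688.6 83.5 110 90
python3 - <<'E'
from h import *;from bench import get_image
im=get_image("top")
for c in blobs(masks(im["color"])["yellow"],25,4000):print(cen(c).round(1),cast(im,cen(c),20)[0,:2].round(1))
im=wrist("w5");rep(im,["yellow","rust","green"],25,3000)
E
```

```text
pos [ 467.6 -137.   146.5] jaw yaw 90.1 down [ 0.002 -0.002 -1.   ] F [ 0.2  0.6 -0.3] w 65.7 t 8.65 j6 -1.62
turn -0.1 rotvec [ 0.002  0.001 -0.002] shift now [ 220.4   36.5 -221.1] after turn [ 220.5   36.5 -221. ]
turn 179.9 rotvec [-3.000e-03 -3.141e+00 -3.000e-03] shift now [ 220.4   36.5 -221.1] after turn [-220.5   36.5  221. ]
[549.6 366. ] [ 291.2 -628.1]
[470.7 312.6] [ 422.4 -431.2]
[403.6 268. ] [ 535.3 -259. ]
[361.9 248.5] [ 585.1 -149.8]
[334.3 177.3] [776.6 -74.8]
[544.1 146.3] [ 869.4 -638.4]
rust px [324. 223.] centre(circle) [ 460.7 -135.1] r 69.0 mean-area [ 457.9 -135.1]
```

View pics/w5.png

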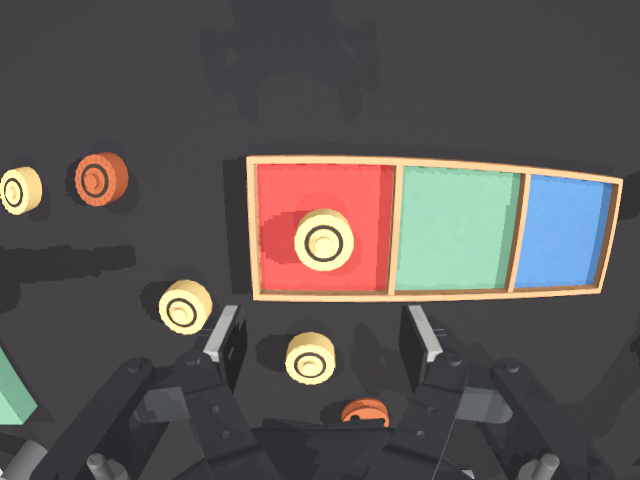

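The barrel is upright near the middle of the red floor, at (324,240). The spool is next.

play_rows(series=[[0.02,0,-0.02,0,0,0,0.068],[0.028,0,-0.028,0,0,0,0.068],[0.028,0,-0.028,0,0,0,0.068],[0.028,0,-0.028,0,0,0,0.068],[0.028,0,-0.028,0,0,0,0.068],[0.028,0.01,-0.028,0,0,0,0.068],[0.028,0.01,-0.028,0,0,0,0.068],[0.015,0.01,-0.015,0,0,0,0.068],[0,0,0,0,0,0,0.068],[0,0,0,0,0,0,0.068]])

```text
clock: 9.75
position: [663.7, 71.4, 87.5]
ee_rot: [-0.493, -0.486, 0.511, 0.51]
contact_force: [0.1, 0.7, -0.4]
gripper_width: 67.7
```

```bash
python3 go.py 688.6 83.5 60 90
python3 - <<'E'
from h import *
im=wrist("w6");rep(im,["white"],13,1000)
E
```

```text
pos [663.7  71.4  87.5] jaw yaw 89.7 down [-0.042 -0.008 -0.999] F [ 0.1  0.7 -0.4] w 67.7 t 9.75 j6 -1.92
turn 0.3 rotvec [-0.042 -0.005 -0.008] shift now [ 12.5  26.3 -26. ] after turn [ 12.1  27.5 -24.9]
turn -179.7 rotvec [ 0.012  3.136 -0.065] shift now [ 12.5  26.3 -26. ] after turn [-12.1  27.5  24.9]
white px [268. 405.] centre(circle) [781.4  28.1] r 30.9 mean-area [783.7  25.8]
white px [344. 296.] centre(circle) [687.1  85.3] r 27.3 mean-area [686.1  85.5]
white px [615. 214.] centre(circle) [632.8 293. ] r 41.4 mean-area [623.8 289. ]
```

View pics/w6.png

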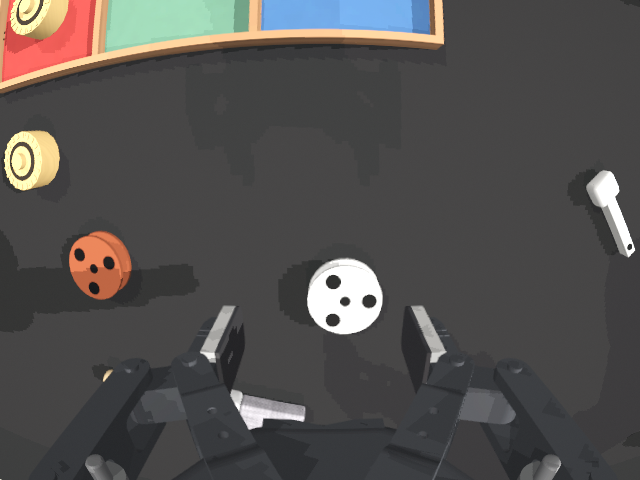

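The spool is at (344,296), about (688,84.5) in the world frame, clear of the brush at (270,405).

play_rows(series=[[0.004,0,-0.008,-0.042,-0.005,-0.008,0.068],[0.004,0.01,-0.008,0,0,0,0.068],[0.004,0.015,-0.008,0,0,0,0.068],[0,0.015,0,0,0,0,0.068],[0,0,0,0,0,0,0.068]])

```text
clock: 10.3
position: [685.6, 79.9, 43.6]
ee_rot: [-0.5, -0.498, 0.5, 0.502]
contact_force: [0.3, 0.1, -0.7]
gripper_width: 67.8
```

```bash
python3 go.py 688 84.5 25 90
python3 - <<'E'
from h import *
im=wrist("w7");rep(im,["white"],13,1000);rep(im,["white"],16,1000)
E
```

```text
pos [685.6  79.9  43.6] jaw yaw 89.7 down [-0.004 -0.    -1.   ] F [ 0.3  0.1 -0.7] w 67.8 t 10.3 j6 -1.92
turn 0.3 rotvec [-0.004 -0.005 -0.   ] shift now [ 4.6 18.6 -2.4] after turn [ 4.6 18.6 -2.4]
turn -179.7 rotvec [ 0.     3.137 -0.006] shift now [ 4.6 18.6 -2.4] after turn [-4.6 18.6  2.4]
white px [466. 435.] centre(circle) [806.9 173. ] r 49.1 mean-area [779.6 189.7]
white px [174. 424.] centre(circle) [792.2 -15.9] r 35.8 mean-area [785.8 -24.7]
white px [332. 289.] centre(circle) [687.1  85.9] r 27.7 mean-area [685.8  85.6]
white px [466. 435.] centre(circle) [803.5 171.4] r 48.3 mean-area [776.6 187.8]
white px [174. 424.] centre(circle) [789.  -14.2] r 35.2 mean-area [782.7 -22.9]
white px [332. 289.] centre(circle) [685.7  85.8] r 27.2 mean-area [684.5  85.5]
```

play_rows(series=[[0.003,0.008,-0.001,-0.004,-0.005,0,0.068],[0.003,0.01,-0.001,0,0,0,0.068],[0,0.01,0,0,0,0,0.068],[0,0.006,0,0,0,0,0.068],[0,0,0,0,0,0,0.068]])

```text
clock: 10.85
position: [688.8, 86.4, 8.2]
ee_rot: [0.5, 0.501, -0.5, -0.499]
contact_force: [0.1, 0.3, -0.7]
gripper_width: 67.8
```

```bash
python3 go.py 687.5 85 2.5 90
python3 - <<'E'
from h import *
im=wrist("w8");rep(im,["white"],14,1000)
E
```

```text
pos [688.8  86.4   8.2] jaw yaw 90.1 down [ 0.003 -0.    -1.   ] F [ 0.1  0.3 -0.7] w 67.8 t 10.85 j6 -1.93
turn -0.1 rotvec [ 0.003  0.001 -0.   ] shift now [-1.4  5.7  1.3] after turn [-1.4  5.7  1.3]
turn 179.9 rotvec [-0.    -3.14  -0.005] shift now [-1.4  5.7  1.3] after turn [ 1.4  5.7 -1.3]
white px [168. 458.] centre(circle) [788.3 -11.8] r 35.9 mean-area [786.5  -4.2]
white px [466. 435.] centre(circle) [768.6 162. ] r 39.1 mean-area [746.  174.4]
white px [164. 408.] centre(circle) [743.    3.4] r 17.2 mean-area [742.6   3. ]
white px [319. 316.] centre(circle) [686.5  85.6] r 27.9 mean-area [684.5  85.8]
```

play_rows(series=[[-0.001,0.004,0.001,0.003,0,0,0.068],[0,0.003,0,0,0,0,0.068],[0,0.001,0,0,0,0,0.068]])

```text
clock: 11.2
position: [688.7, 85.5, 1.2]
ee_rot: [0.5, 0.501, -0.5, -0.499]
contact_force: [0.1, -0.1, -0.6]
gripper_width: 67.8
```

play_rows(series=[[0,0.0005,0,0,0,0,0.038],[0,0.0005,0,0,0,0,0.038],[0,0.0005,0,0,0,0,0.038],[0,0.0005,0,0,0,0,0.038],[0,0.0005,0,0,0,0,0.038],[0,0,0,0,0,0,0.038]])

```text
clock: 11.8
position: [689.2, 85.6, 1.4]
ee_rot: [0.5, 0.502, -0.499, -0.499]
contact_force: [-0.4, -0.5, 0.6]
gripper_width: 44.0
```

```bash
python3 go.py 467.5 -26 60 90
```

```text
pos [689.2  85.6   1.4] jaw yaw 90.1 down [ 0.004  0.001 -1.   ] F [-0.4 -0.5  0.6] w 44.0 t 11.8 j6 -1.93
turn -0.1 rotvec [0.004 0.002 0.001] shift now [-111.1  -59.6  221.7] after turn [-111.6  -58.6  221.7]
turn 179.9 rotvec [ 1.00e-03 -3.14e+00 -7.00e-03] shift now [-111.1  -59.6  221.7] after turn [ 111.6  -58.6 -221.7]
```

play_rows(series=[[0,-0.01,0,0.004,0,0,0.038],[0,-0.015,0,0,0,0,0.038],[0,-0.015,0,0,0,0,0.038],[0,-0.015,0,0,0,0,0.038],[0,0,0,0,0,0,0.038]])

```text
clock: 12.3
position: [690.1, 85.6, 60.8]
ee_rot: [0.5, 0.501, -0.5, -0.499]
contact_force: [0.2, 0.2, 0.1]
gripper_width: 44.4
```

```bash
python3 go.py 467.5 -26 60 90
python3 - <<'E'
from h import *
im=wrist("w9");rep(im,["white"],60,1000)
E
```

```text
pos [690.1  85.6  60.8] jaw yaw 90.1 down [ 0.002  0.001 -1.   ] F [0.2 0.2 0.1] w 44.4 t 12.3 j6 -1.92
turn -0.1 rotvec [0.002 0.002 0.001] shift now [-1.112e+02  2.000e-01  2.228e+02] after turn [-111.6    0.8  222.6]
turn 179.9 rotvec [ 2.00e-03 -3.14e+00 -3.00e-03] shift now [-1.112e+02  2.000e-01  2.228e+02] after turn [ 111.6    0.8 -222.6]
white px [323. 324.] centre(circle) [695.8  86.4] r 30.8 mean-area [693.3  86.5]
white px [627. 182.] centre(circle) [625.3 240.2] r 28.5 mean-area [617.8 235.8]
```

View pics/w9.png

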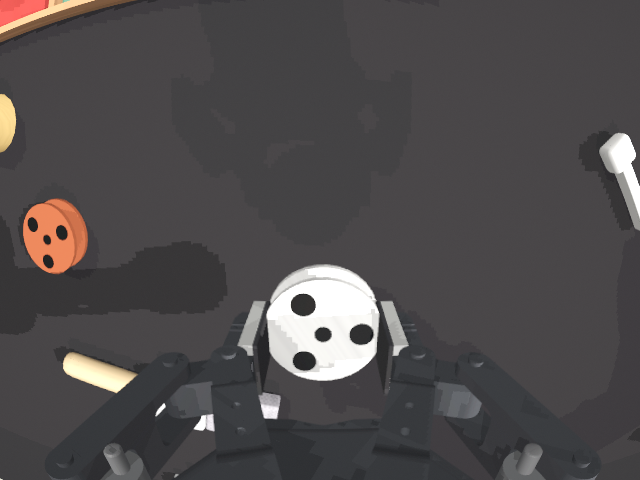

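The spool is held level between the pads. I carry it to the green compartment.

play_rows(series=[[-0.01,0,0.02,0,0,0,0.038],[-0.014,0,0.028,0,0,0,0.038],[-0.014,0,0.028,0,0,0,0.038],[-0.014,0,0.028,0,0,0,0.038],[-0.014,0,0.028,0,0,0,0.038],[-0.014,0,0.028,0,0,0,0.038],[-0.014,0,0.028,0,0,0,0.038],[-0.008,0,0.015,0,0,0,0.038],[0,0,0,0,0,0,0.038],[0,0,0,0,0,0,0.038]])

```text
clock: 13.35
position: [475.4, -20.6, 56.0]
ee_rot: [-0.499, -0.499, 0.501, 0.502]
contact_force: [0.6, 0.3, -1.1]
gripper_width: 44.1
```

```bash
python3 go.py 467.2 -25.5 30 90
```

```text
pos [475.4 -20.6  56. ] jaw yaw 90.0 down [-0.005  0.001 -1.   ] F [ 0.6  0.3 -1.1] w 44.1 t 13.35 j6 -1.86
turn 0.0 rotvec [-0.005 -0.     0.001] shift now [-4.9 26.   8.1] after turn [-4.9 26.   8.2]
turn -180.0 rotvec [-2.000e-03  3.141e+00 -7.000e-03] shift now [-4.9 26.   8.1] after turn [ 4.9 26.  -8.2]
```

play_rows(series=[[-0.003,0.005,0.005,-0.005,0,0,0.038],[-0.002,0.01,0.004,0,0,0,0.038],[0,0.008,0,0,0,0,0.038],[0,0.003,0,0,0,0,0.038],[0,0,0,0,0,0,0.038]])

```text
clock: 13.85
position: [469.8, -24.2, 27.9]
ee_rot: [0.5, 0.502, -0.499, -0.499]
contact_force: [0.3, -0.0, -0.6]
gripper_width: 44.4
```

```bash
python3 go.py 467.2 -25.5 10 90
python3 - <<'E'
from h import *
im=wrist("w10");rep(im,["green"],7,3000)
E
```

```text
pos [469.8 -24.2  27.9] jaw yaw 90.1 down [ 0.004  0.002 -1.   ] F [ 0.3 -0.  -0.6] w 44.4 t 13.85 j6 -1.86
turn -0.1 rotvec [0.004 0.001 0.002] shift now [-1.3 17.9  2.7] after turn [-1.3 17.9  2.6]
turn 179.9 rotvec [ 3.00e-03 -3.14e+00 -6.00e-03] shift now [-1.3 17.9  2.7] after turn [ 1.3 17.9 -2.6]
green px [321. 254.] centre(circle) [456.3 -24. ] r 65.7 mean-area [439.8 -27.3]
```

View pics/w10.png

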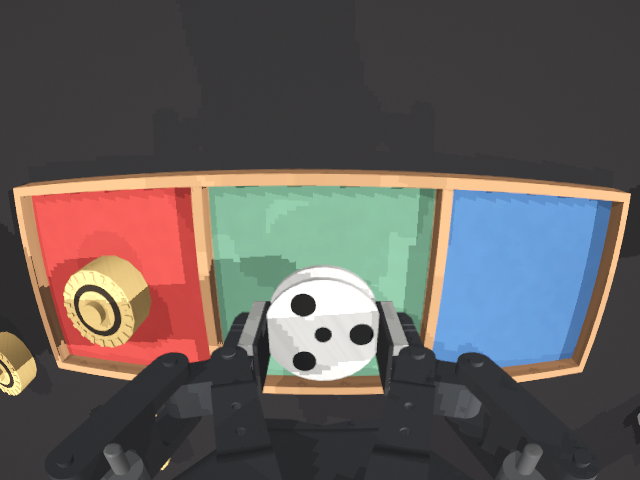

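The spool is over the green floor, centred left to right. I lower it.

play_rows(series=[[-0.001,0.007,0.002,0.004,0,0.002,0.038],[0,0.006,0.001,0,0,0,0.038],[0,0.003,0,0,0,0,0.038],[0,0.001,0,0,0,0,0.038]])

```text
clock: 14.3
position: [467.8, -24.8, 10.1]
ee_rot: [0.5, 0.501, -0.5, -0.499]
contact_force: [0.2, 0.2, -1.2]
gripper_width: 44.4
```

play_rows(series=[[0,0.0015,0,0,0,0,0.038],[0,0.0015,0,0,0,0,0.038]])

```text
clock: 14.5
position: [467.9, -24.8, 8.1]
ee_rot: [0.5, 0.501, -0.5, -0.499]
contact_force: [-7.4, 2.7, 25.0]
gripper_width: 43.9
```

Contact with the floor at 25 N. I release and retreat; the opening stays at 64 mm or less inside the cell.

play_rows(series=[[0,-0.001,0,0,0,0,0.046],[0,0,0,0,0,0,0.062],[0,0,0,0,0,0,0.062],[0,0,0,0,0,0,0.062],[0,-0.01,0,0,0,0,0.062],[0,-0.02,0,0,0,0,0.062],[0,-0.04,0,0,0,0,0.062],[0,-0.04,0,0,0,0,0.05],[0,-0.01,0,0,0,0,0.04],[0,0,0,0,0,0,0.04]])

```text
clock: 15.5
position: [468.1, -25.0, 136.7]
ee_rot: [0.5, 0.501, -0.5, -0.498]
contact_force: [0.6, 0.2, 0.7]
gripper_width: 40.0
```

```bash
python3 - <<'E'
from h import *;import pickle
im=wrist("w11");rep(im,["white","green"],7,1000)
# key geometry from the start top view and scene view: ends along long axis
d=pickle.load(open("im0.pkl","rb"))
for n,z in(("top",13),("scene",10)):
  im=d[n]
  for c in blobs(masks(im["color"])["white"],100,4000):
    p=cast(im,c.reshape(-1,2),z)[:,:2]
    if abs(p.mean(0)-[628,293]).max()<25:
      m,e=cv2.PCACompute(p.astype(np.float32),None);t=(p-m)@e[0];q=(p-m)@e[1]
      print(n,m,"ax deg",np.degrees(np.arctan2(e[0,1],e[0,0])).round(1),"ends",t.min().round(1),t.max().round(1),"mid",(m+e[0]*(t.min()+t.max())/2).round(1), "halfwidth at ends",abs(q[t<t.min()+15]).max().round(),abs(q[t>t.max()-15]).max().round())
E
python3 go.py 630 295 80
```

```text
white px [323. 236.] centre(circle) [470.9 -23.2] r 27.9 mean-area [470.3 -23.7]
green px [294. 230.] centre(circle) [466.4 -45.8] r 27.5 mean-area [467.6 -55.6]
green px [322. 225.] centre(circle) [466.5 -24.4] r 72.2 mean-area [452.6   1.8]
top [[628.9601  295.20892]] ax deg 39.4 ends -37.3 43.3 mid [[631.3 297.1]] halfwidth at ends 15.0 8.0
scene [[630.48645 295.85632]] ax deg 41.2 ends -37.6 41.8 mid [[632.1 297.2]] halfwidth at ends 20.0 14.0
pos [467.9 -25.1 136.2] jaw yaw 90.2 down [ 0.002 -0.001 -1.   ] F [ 0.3 -0.5 -0.3] w 39.5 t 15.55 j6 -1.86
turn 0.0 rotvec [ 0.002  0.    -0.001] shift now [ 319.6   56.2 -163. ] after turn [ 319.6   56.2 -163.1]
turn -180.0 rotvec [-2.000e-03 -3.142e+00 -3.000e-03] shift now [ 319.6   56.2 -163. ] after turn [-319.6   56.2  163.1]
```

View pics/w11.png

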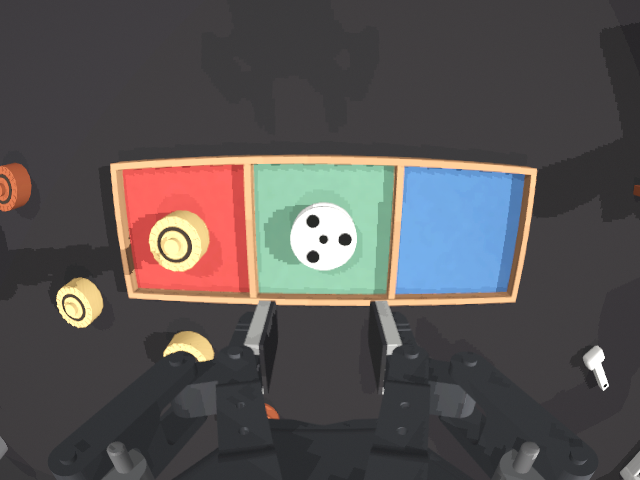

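Barrel at (179,241) and spool at (323,236) both sit flat and near centre. Key: axis about 40°, cap at the near end, middle at about (632,297). I move over it.

play_rows(series=[[0.02,0,-0.01,0,0,0,0.04],[0.035,0,-0.018,0,0,0,0.04],[0.035,0,-0.018,0,0,0,0.04],[0.035,0,-0.018,0,0,0,0.04],[0.035,0,-0.018,0,0,0,0.04],[0.035,0,-0.018,0,0,0,0.04],[0.035,0,-0.018,0,0,0,0.04],[0.035,0,-0.018,0,0,0,0.04],[0.035,0,-0.018,0,0,0,0.04],[0,0,0,0,0,0,0.04]])

```text
clock: 16.55
position: [618.7, 282.3, 118.1]
ee_rot: [-0.498, -0.491, 0.508, 0.503]
contact_force: [-0.3, -0.3, -0.6]
gripper_width: 39.8
```

play_rows(series=[[0,0,0,0,-0.116,0,0.04],[0,0,0,0,-0.116,0,0.04],[0,0,0,0,-0.116,0,0.04],[0,0,0,0,-0.116,0,0.04],[0,0,0,0,-0.116,0,0.04],[0,0,0,0,-0.1,0,0.04],[0,0,0,0,0,0,0.04]])

```text
clock: 17.25
position: [611.6, 277.1, 103.6]
ee_rot: [-0.287, -0.626, 0.657, 0.307]
contact_force: [0.8, -0.5, 0.1]
gripper_width: 40.2
```

```bash
python3 go.py 631 297 70 130
cat >> h.py <<'E'
def key(im,z):
  for c in blobs(masks(im["color"])["white"],400,20000):
    p=cast(im,c.reshape(-1,2),z)[:,:2]
    if np.hypot(*(p.mean(0)-[630,295]))<40:
      m,e=cv2.PCACompute(p.astype(np.float32),None);t=(p-m)@e[0]
      print("key px",cen(c).round(),m,"ax",np.degrees(np.arctan2(e[0,1],e[0,0])).round(1),"len",(t.max()-t.min()).round(1),"mid",(m+e[0]*(t.min()+t.max())/2).round(1))
      bar=p[(abs(t+np.sign(abs(t.max())-abs(t.min()))*0)<np.inf)]
      u=e[0] if e[0]@[1,1]>0 else -e[0];s=(p-m)@u;mid=(s.min()+s.max())/2
      n=np.array([-u[1],u[0]]);b=p[(s>mid-5)&(s<mid+25)];w=(b-m)@n
      up,lo=b[w>np.median(w)],b[w<=np.median(w)]
      f1=np.polyfit((up-m)@u,(up-m)@n,1);f2=np.polyfit((lo-m)@u,(lo-m)@n,1);f=(f1+f2)/2
      print(" bar axis",(np.degrees(np.arctan2(u[1],u[0]))+np.degrees(np.arctan(f[0]))).round(1),"bar centre at mid",(m+u*mid+n*np.polyval(f,mid)).round(1),"width",(f1-f2)[1].round(1))
E
python3 - <<'E'
from h import *
im=wrist("w12");key(im,12);key(im,8)
E
```

```text
pos [611.6 277.1 103.6] jaw yaw 130.3 down [-0.045 -0.027 -0.999] F [ 0.8 -0.5  0.1] w 40.2 t 17.25 j6 -1.53
turn -0.3 rotvec [-0.052  0.006  0.008] shift now [  2.3  32.1 -29.3] after turn [  2.8  33.6 -27.6]
turn 179.7 rotvec [ 0.013 -3.135  0.082] shift now [  2.3  32.1 -29.3] after turn [-2.8 33.6 27.6]
```

View pics/w12.png

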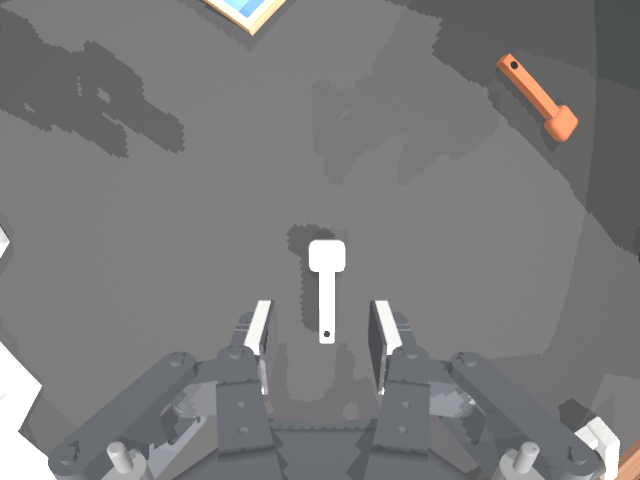

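The key runs from the cap at (327,255) to the bar end at (327,340) and is aligned square to the jaws. The table is brighter here, so I need a stricter mask.

```bash
sed -i 's/^  for c in blobs(masks(im\["color"\])\["white"\],400,20000)/  for c in blobs(im["color"].min(2)>205,400,20000)/' h.py
python3 - <<'E'
from h import *
im=wrist("w13");key(im,12);key(im,8)
E
python3 go.py 631 297 45 130
```

```text
key px [327. 282.] [[626.9323  296.20398]] ax 40.6 len 77.7 mid [[630.3 299.1]]
 bar axis 41.1 bar centre at mid [[630.4 298.9]] width 10.6
key px [327. 282.] [[628.1134  297.31125]] ax 40.6 len 79.0 mid [[631.5 300.2]]
 bar axis 41.1 bar centre at mid [[631.6 300.1]] width 10.8
pos [611.8 277.3 103.9] jaw yaw 130.2 down [-0.045 -0.027 -0.999] F [ 0.5  0.2 -0.4] w 40.5 t 17.35 j6 -1.53
turn -0.2 rotvec [-0.052  0.004  0.008] shift now [  2.1  57.4 -30.4] after turn [  2.7  58.9 -27.4]
turn 179.8 rotvec [ 0.013 -3.137  0.081] shift now [  2.1  57.4 -30.4] after turn [-2.7 58.9 27.4]
```

play_rows(series=[[0.001,0.005,-0.008,-0.052,-0.01,0.008,0.04],[0.001,0.01,-0.009,0,0,0,0.04],[0.001,0.015,-0.009,0,0,0,0.04],[0,0.015,0,0,0,0,0.04],[0,0,0,0,0,0,0.04],[0,0,0,0,0,0,0.04]])

```text
clock: 17.95
position: [630.0, 296.5, 52.3]
ee_rot: [-0.296, -0.641, 0.643, 0.297]
contact_force: [0.4, -0.0, 0.9]
gripper_width: 39.9
```

```bash
python3 - <<'E'
from h import *
im=wrist("w14");key(im,12)
E
python3 go.py 631 299 20 131
```

```text
key px [324. 264.] [[626.43713 295.8768 ]] ax 40.4 len 77.8 mid [[630.  298.9]]
 bar axis 40.5 bar centre at mid [[630. 299.]] width 9.6
pos [629.6 296.4  52. ] jaw yaw 130.4 down [-0.005 -0.003 -1.   ] F [0.2 0.2 0. ] w 39.9 t 18.0 j6 -1.54
turn 0.6 rotvec [-0.005 -0.01   0.001] shift now [ 1.1 32.  -2.9] after turn [ 1.1 32.  -2.8]
turn -179.4 rotvec [-1.000e-03  3.131e+00 -8.000e-03] shift now [ 1.1 32.  -2.9] after turn [-1.1 32.   2.8]
```

play_rows(series=[[0.0005,0.006,-0.001,-0.005,0,0,0.038],[0.0005,0.008,-0.001,0,0,0,0.038],[0,0.008,0,0,0,0,0.038],[0,0.006,0,0,0,0,0.038],[0,0,0,0,0,0,0.038]])

```text
clock: 18.5
position: [630.8, 298.6, 22.9]
ee_rot: [0.297, 0.643, -0.641, -0.297]
contact_force: [-0.5, 0.8, -0.9]
gripper_width: 37.6
```

```bash
python3 go.py 630.5 299 4 130.6
```

```text
pos [630.8 298.6  22.9] jaw yaw 130.4 down [ 0.001  0.002 -1.   ] F [-0.5  0.8 -0.9] w 37.6 t 18.5 j6 -1.54
turn 0.2 rotvec [ 0.002 -0.004  0.001] shift now [ 0.5 18.9  0. ] after turn [ 0.5 18.9 -0. ]
turn -179.8 rotvec [-1.000e-03  3.138e+00  3.000e-03] shift now [ 0.5 18.9  0. ] after turn [-0.5 18.9  0. ]
```

play_rows(series=[[0,0.007,0,0,0,0,0.036],[0,0.007,0,0,0,0,0.036],[0,0.004,0,0,0,0,0.036],[0,0.002,0,0,0,0,0.036]])

```text
clock: 18.9
position: [631.2, 298.8, 1.6]
ee_rot: [0.297, 0.643, -0.641, -0.296]
contact_force: [0.1, 0.5, 0.2]
gripper_width: 35.9
```

play_rows(series=[[0,-0.001,0,0,0,0,0.03],[0,0,0,0,0,0,0.002],[0,0,0,0,0,0,0.002],[0,0,0,0,0,0,0.002],[0,0,0,0,0,0,0.002],[0,0,0,0,0,0,0.002],[0,0,0,0,0,0,0.002]])

```text
clock: 19.6
position: [631.3, 299.0, 3.1]
ee_rot: [0.297, 0.643, -0.641, -0.296]
contact_force: [0.1, -0.6, -0.7]
gripper_width: 8.0
```

```bash
python3 go.py 468.5 85.5 70
```

```text
pos [631.3 299.    3.1] jaw yaw 130.4 down [ 0.002  0.003 -1.   ] F [ 0.1 -0.6 -0.7] w 8.0 t 19.6 j6 -1.54
turn 0.0 rotvec [ 0.004 -0.     0.001] shift now [-57.1 -67.9 262.1] after turn [-57.1 -66.9 262.3]
turn -180.0 rotvec [-1.000e-03  3.142e+00  6.000e-03] shift now [-57.1 -67.9 262.1] after turn [  57.1  -66.9 -262.3]
```

play_rows(series=[[0,-0.012,0,0,0,0,0.002],[0,-0.02,0,0,0,0,0.002],[0,-0.02,0,0,0,0,0.002],[-0.004,-0.01,0.02,0,0,0,0.002],[-0.007,0,0.033,0,0,0,0.002],[-0.007,0,0.033,0,0,0,0.002],[-0.007,0,0.033,0,0,0,0.002],[-0.007,0,0.033,0,0,0,0.002],[-0.007,0,0.033,0,0,0,0.002],[-0.007,0,0.033,0,0,0,0.002]])

```text
clock: 20.6
position: [496.1, 121.2, 74.1]
ee_rot: [0.299, 0.648, -0.637, -0.291]
contact_force: [1.1, -0.2, -0.6]
gripper_width: 8.0
```

```bash
python3 go.py 468.5 85.5 40 131
```

```text
pos [496.1 121.2  74.1] jaw yaw 130.7 down [ 0.016  0.009 -1.   ] F [ 1.1 -0.2 -0.6] w 8.0 t 20.6 j6 -1.42
turn 0.3 rotvec [ 0.018 -0.005 -0.004] shift now [-8.9 33.4 44.8] after turn [-8.8 34.1 44.2]
turn -179.7 rotvec [0.006 3.136 0.028] shift now [-8.9 33.4 44.8] after turn [  8.8  34.1 -44.2]
```

play_rows(series=[[-0.002,0.003,0.014,0.018,0,-0.004,0.002],[-0.002,0.008,0.01,0,0,0,0.002],[-0.002,0.008,0.006,0,0,0,0.002],[0,0.006,0,0,0,0,0.002],[0,0,0,0,0,0,0.002],[0,0,0,0,0,0,0.002]])

```text
clock: 21.2
position: [477.2, 95.1, 51.8]
ee_rot: [0.296, 0.644, -0.641, -0.294]
contact_force: [-0.7, -0.1, -1.0]
gripper_width: 8.0
```

```bash
python3 go.py 468.5 85.5 20 131; python3 -c "
from h import *
im=wrist('w15')
for c in blobs(masks(im['color'])['blue'],3000):print(cast(im,cv2.approxPolyDP(cv2.convexHull(c),8,True).reshape(-1,2),7)[:,:2].round(1).tolist())"
```

```text
pos [477.2  95.1  51.8] jaw yaw 130.7 down [ 0.004  0.002 -1.   ] F [-0.7 -0.1 -1. ] w 8.0 t 21.2 j6 -1.39
turn 0.3 rotvec [ 0.005 -0.006 -0.001] shift now [-1.6 31.7 13. ] after turn [-1.6 31.8 12.9]
turn -179.7 rotvec [2.000e-03 3.136e+00 7.000e-03] shift now [-1.6 31.7 13. ] after turn [  1.6  31.8 -12.9]
[[415.8, 35.6], [416.2, 138.8], [484.3, 138.6], [519.5, 96.6], [519.2, 35.1]]
```

View pics/w15.png

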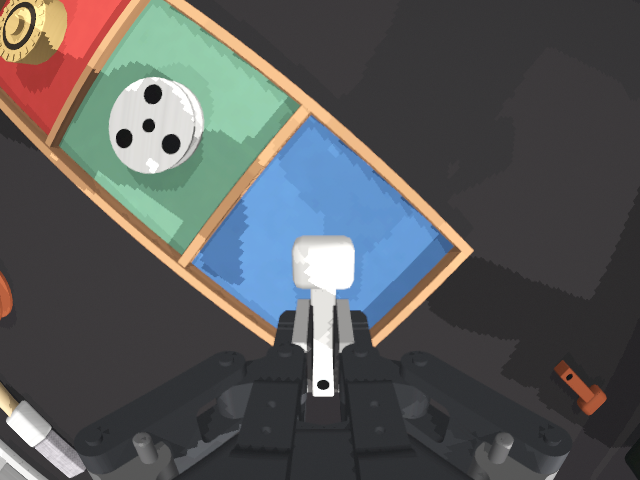

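The key is held level by its bar. The blue floor spans x 416–519, y 35–139, so the centre is about (467.6,86.5). I lower it.

play_rows(series=[[-0.001,0.006,0.006,0.005,0,0,0.002],[0,0.008,0.005,0,0,0,0.002],[0,0.008,0.002,0,0,0,0.002],[0,0.004,0,0,0,0,0.002],[0,0,0,0,0,0,0.002]])

```text
clock: 21.75
position: [467.7, 85.9, 23.2]
ee_rot: [-0.295, -0.642, 0.643, 0.295]
contact_force: [0.3, -0.9, -1.3]
gripper_width: 7.9
```

```bash
python3 go.py 468 86.2 11 130.7
```

```text
pos [467.7  85.9  23.2] jaw yaw 130.7 down [ 0.    -0.001 -1.   ] F [ 0.3 -0.9 -1.3] w 7.9 t 21.75 j6 -1.39
turn -0.0 rotvec [-0.001  0.    -0.001] shift now [ 0.  12.2 -0.4] after turn [ 0.  12.2 -0.4]
turn 180.0 rotvec [-2.000e-03 -3.141e+00  1.000e-03] shift now [ 0.  12.2 -0.4] after turn [-0.  12.2  0.4]
```

play_rows(series=[[0,0.005,0,0,0,0,0.002],[0,0.004,0,0,0,0,0.002],[0,0.002,0,0,0,0,0.002],[0,0.001,0,0,0,0,0.002]])

```text
clock: 22.15
position: [468.3, 86.2, 10.3]
ee_rot: [-0.295, -0.643, 0.643, 0.294]
contact_force: [-0.0, 0.1, -1.0]
gripper_width: 7.9
```

play_rows(series=[[0,0.0015,0,0,0,0,0.002],[0,0.0015,0,0,0,0,0.002]])

```text
clock: 22.35
position: [468.4, 86.3, 9.3]
ee_rot: [-0.295, -0.642, 0.644, 0.294]
contact_force: [-7.1, 0.3, 23.5]
gripper_width: 7.9
```

play_rows(series=[[0,-0.001,0,0,0,0,0.012],[0,0,0,0,0,0,0.035],[0,0,0,0,0,0,0.035],[0,0,0,0,0,0,0.035],[0,-0.01,0,0,0,0,0.035],[0,-0.02,0,0,0,0,0.035],[0,-0.04,0,0,0,0,0.035],[0,-0.04,0,0,0,0,0.035],[0,-0.01,0,0,0,0,0.035],[0,0,0,0,0,0,0.035]])

```text
clock: 23.35
position: [468.7, 86.4, 137.7]
ee_rot: [-0.295, -0.643, 0.644, 0.293]
contact_force: [-0.0, -0.6, 0.6]
gripper_width: 35.1
```

```bash
python3 - <<'E'
from h import *;from bench import *
im=wrist("w16");s=get_image("scene");cv2.imwrite("pics/s2.png",s["color"][150:370,100:460,::-1].repeat(2,0).repeat(2,1))
for c in blobs(im["color"].min(2)>190,600,20000):
  p=cast(im,c.reshape(-1,2),16)[:,:2];m,e=cv2.PCACompute(p.astype(np.float32),None);t=(p-m)@e[0]
  print("white",cen(c).round(),"mid",(m+e[0]*(t.min()+t.max())/2).round(1),"len",(t.max()-t.min()).round(1))
rep(im,["yellow"],25,800)
for z,k in((12,"rust"),(20,"yellow")):
  for c in blobs(masks(s["color"])[k],100,1000):print("scene",k,cen(c).round(1),cast(s,cen(c),z)[0,:2].round(1))
E
python3 go.py 468 86 140
```

```text
white [ 23. 448.] mid [[1081.2  -46.2]] len 379.6
white [ 67. 385.] mid [[785.8 -41.3]] len 141.7
white [324. 225.] mid [[468.4  88. ]] len 76.9
white [208. 140.] mid [[467.8 -24.4]] len 53.0
yellow px [ 41. 167.] centre(circle) [ 577. -139.] r 30.9 mean-area [ 575.3 -138.5]
yellow px [104.  62.] centre(circle) [ 469.1 -132.6] r 28.1 mean-area [ 468.1 -131.7]
scene rust [158.3 327.4] [ 418.  -324.6]
scene rust [513.7 292.9] [965.4  78.1]
scene rust [337.3 294.8] [668.5 -95.9]
scene rust [330. 140.] [421.9 321.2]
scene rust [249.2   4.8] [-160.3  821.7]
scene yellow [119.7 371.8] [ 425.5 -431.8]
scene yellow [231. 325.] [ 535.  -258.7]
scene yellow [393.9 308.5] [779.3 -77.1]
scene yellow [285.8 293.6] [ 584.1 -147.5]
scene yellow [533.8 254.5] [971.9 188.5]
scene yellow [289.8 243.1] [521.7 -31.5]
scene yellow [ 5.8 64.3] [-537.3  156.7]
scene yellow [59.3 47. ] [-479.8  301.6]
scene yellow [132.7   6.5] [-468.5  606.2]
pos [467.8  86.  135.8] jaw yaw 130.8 down [-0.001 -0.004 -1.   ] F [ 0.4 -0.2 -0.2] w 35.2 t 23.45 j6 -1.39
turn 0.0 rotvec [-0.004 -0.    -0.002] shift now [-0.1 -4.2 -0.1] after turn [-0.1 -4.2 -0.2]
turn -180.0 rotvec [ 3.000e-03  3.142e+00 -6.000e-03] shift now [-0.1 -4.2 -0.1] after turn [ 0.1 -4.2  0.2]
```

View pics/w16.png

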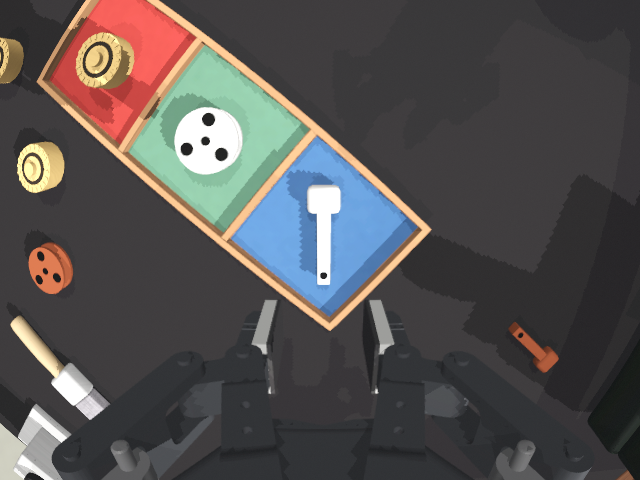

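View pics/s2.png

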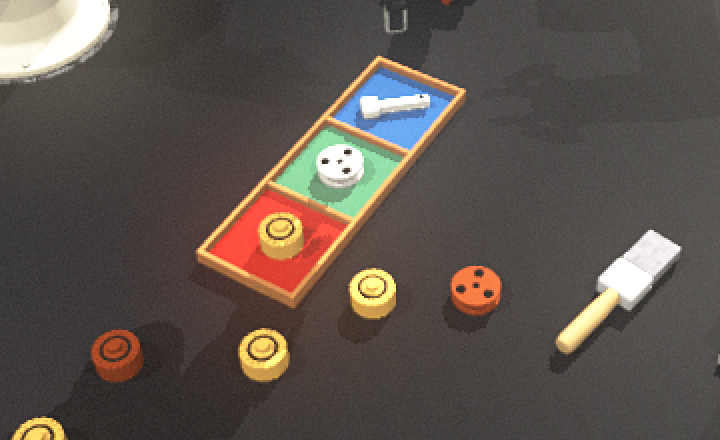

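Both pictures show the barrel, spool and key flat and near the centres of the red, green and blue floors. The rusty parts and brush have not moved, and the gripper is clear. I hand in.

```bash
python3 -c "
from bench import *
print(job_done())"
```

```text
the job is handed in; nothing more can be done
None
```

The brass barrel, chrome key and aluminium spool are in the red, blue and green compartments. Each was set down until it touched the floor and then released. I handed in at about 23.5 s of the 75 s allowed, and the hand-in gives no verdict.

- **Choice of barrel:** I took the brass barrel farthest from the base, at a range of about 674 mm. The next farthest was 604 mm.
- **Centring:** In the last pictures the key and spool were within about 2 mm of their compartment centres. The barrel was off by about 2 mm going by the tool position at release. The last wrist view read it about 5 mm off, but from an oblique angle. The limit is 15 mm.
- **Orientation:** All three lie flat and the same way up in the last pictures, and the open gripper was about 130 mm above them.
- **Parts to leave alone:** The rusty parts measured within 1 mm of where they started. I judged the brush by eye and by its handle position, and it showed no movement.
- **Oddities:** The barrel touched the floor with about 39 N at the wrist, more than intended and under the 120 N limit. The finger opening read 2 to 4 mm below the true part widths, but all three grips held.

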